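# Wipe the offcuts off the plate into the chip pan

## Task

Take the scraper block by its handle and wipe all five loose offcuts off the black steel plate into the empty, undivided chip pan, not into the divided tray of finished parts; do not touch the offcuts with the gripper. Then stand the scraper upright on the bench, clear of the plate, pan and tray, and let go. Leave the finished flanges, the oil bottle, the wrench and the jar where they are.

Things in the scene. Friction and masses are not known exactly. Their poses are not given: they have to be found in the camera images.
- plate: Fixed black steel plate, 180 x 180 mm, 36 mm thick, standing on the bench, edges along its x and y axes, flat on top except for nine flush dark dots 8 mm across. Origin at the centre of its underside (bench height), z up. The chip pan butts against its +y or its -y edge, the parts tray against the opposite one; its x edges are free.
- pan: Fixed chip pan, an empty plain open box of sheet metal without dividers, 200 (x) x 108 (y) x 28 mm high outside, 3 mm walls and floor; its rim lies 8 mm below the plate's top and its long side is 1 mm from the plate's edge. Same yaw as the plate. Origin at the centre of its underside, 145 mm from the plate's origin along plate y (either way).
- tray: Fixed parts tray, same size, height and metal as the pan but divided by two walls into three compartments, each holding one finished flange (5 mm below its rim). It stands at the plate's other edge, 145 mm from the plate's origin. Origin at the centre of its underside.
- scraper: Loose scraper block, standing on the bench on its flat sole: grey block 120 (x) x 30 (y) x 35 mm high, with a wooden handle bar 76 (x) x 24 (y) mm centred on it from 35 to 85 mm height. About 0.2 kg. Origin at the centre of the sole, z up, x along its length. It is rigid; its long upright faces do the wiping. It stands to the left or right of the trays, the oil bottle on the other side.
- chip1: Bright loose sawing offcut lying flat on the plate, a rectangle 18 x 12 mm, 7 mm thick, 12 g; origin at the centre of its underside. The five lie anywhere within 75 mm (along plate x) and 55 mm (along plate y) of the plate's centre.
- chip2: Bright loose sawing offcut lying flat on the plate, a disc 17 mm across, 7 mm thick, 12 g; origin at the centre of its underside. The five lie anywhere within 75 mm (along plate x) and 55 mm (along plate y) of the plate's centre.
- chip3: Bright loose sawing offcut lying flat on the plate, a rectangle 18 x 12 mm, 7 mm thick, 12 g; origin at the centre of its underside. The five lie anywhere within 75 mm (along plate x) and 55 mm (along plate y) of the plate's centre.
- chip4: Bright loose sawing offcut lying flat on the plate, a disc 17 mm across, 7 mm thick, 12 g; origin at the centre of its underside. The five lie anywhere within 75 mm (along plate x) and 55 mm (along plate y) of the plate's centre.
- chip5: Bright loose sawing offcut lying flat on the plate, a rectangle 18 x 12 mm, 7 mm thick, 12 g; origin at the centre of its underside. The five lie anywhere within 75 mm (along plate x) and 55 mm (along plate y) of the plate's centre.
- flange1: Finished turned steel flange in one compartment of the divided tray, 44 mm across, 20 mm high, with a 24 mm boss; origin at the centre of its underside. Must stay put.
- flange2: Finished turned steel flange in one compartment of the divided tray, 44 mm across, 20 mm high, with a 24 mm boss; origin at the centre of its underside. Must stay put.
- flange3: Finished turned steel flange in one compartment of the divided tray, 44 mm across, 20 mm high, with a 24 mm boss; origin at the centre of its underside. Must stay put.
- oil: White oil bottle, 56 mm across, 130 mm high, standing on the bench left or right of the trays; origin under its centre. Must stay put.
- wrench: Steel wrench 170 mm long lying on the bench beyond the plate, crosswise, right of centre; origin at the middle of its underside. Must stay put.
- jar: Jar with a steel lid, 60 mm across, 70 mm high, beyond the plate; origin under its centre. Must stay put.
There are look-alikes about, which are no part of the job. What is shaped like the pan but blue or red is not meant.

How it is judged:
On the way, in this order (a step that is already met when the one before it is completed fails the run):
1. the scraper's sole is down at the plate (less than 7 mm above it) (z of scraper in the frame of plate between 0.032 and 0.043 m and x of scraper in the frame of plate between -0.1 and 0.1 m and y of scraper in the frame of plate between -0.11 and 0.11 m), for 0.1 s.
2. all five offcuts are in the chip pan while the scraper is still off the bench (x of chip1 in the frame of pan between -0.1 and 0.1 m and y of chip1 in the frame of pan between -0.054 and 0.054 m and z of each of chip1, chip2, chip3, chip4, chip5 in the frame of pan below 0.03 m and x of chip2 in the frame of pan between -0.1 and 0.1 m and y of chip2 in the frame of pan between -0.054 and 0.054 m and x of chip3 in the frame of pan between -0.1 and 0.1 m and y of chip3 in the frame of pan between -0.054 and 0.054 m and x of chip4 in the frame of pan between -0.1 and 0.1 m and y of chip4 in the frame of pan between -0.054 and 0.054 m and x of chip5 in the frame of pan between -0.1 and 0.1 m and y of chip5 in the frame of pan between -0.054 and 0.054 m and height (world z) of scraper above 0.015 m), for 0.1 s.
At the end, for the whole second after the job is handed in: All five offcuts rest inside the chip pan (below 30 mm above its underside); the scraper stands on its sole on the bench (within 6 mm, tilt under 0.1 rad), at rest, let go, its centre over 110 mm from the plate centre along plate x or over 205 mm along plate y (x of chip1 in the frame of pan between -0.1 and 0.1 m and y of chip1 in the frame of pan between -0.054 and 0.054 m and z of each of chip1, chip2, chip3, chip4, chip5 in the frame of pan below 0.03 m and x of chip2 in the frame of pan between -0.1 and 0.1 m and y of chip2 in the frame of pan between -0.054 and 0.054 m and x of chip3 in the frame of pan between -0.1 and 0.1 m and y of chip3 in the frame of pan between -0.054 and 0.054 m and x of chip4 in the frame of pan between -0.1 and 0.1 m and y of chip4 in the frame of pan between -0.054 and 0.054 m and x of chip5 in the frame of pan between -0.1 and 0.1 m and y of chip5 in the frame of pan between -0.054 and 0.054 m and linear speed of each of chip1, chip2, chip3, chip4, chip5, scraper below 0.02 m/s and height (world z) of scraper between -0.004 and 0.006 m and angle between scraper's own z axis and vertical below 0.1 rad and (x of scraper in the frame of plate above 0.11 m or x of scraper in the frame of plate below -0.11 m or y of scraper in the frame of plate above 0.205 m or y of scraper in the frame of plate below -0.205 m) and contact force between the fingers and scraper below 0.1 N); the robot touches nothing.
It fails at once if an offcut is touched by the gripper or arm (over 0.5 N) (contact force between any of the fingers, the arm and chip1 above 0.5 N or contact force between any of the fingers, the arm and chip2 above 0.5 N or contact force between any of the fingers, the arm and chip3 above 0.5 N or contact force between any of the fingers, the arm and chip4 above 0.5 N or contact force between any of the fingers, the arm and chip5 above 0.5 N).
It fails at once if a flange, the oil bottle, the wrench or the jar is moved by more than 30 mm (distance of any of flange1, flange2, flange3, oil, wrench, jar from where it was at the start of the episode above 0.03 m).
It also fails if it takes over 67 s, if anything falls off the work surface, if the arm or the gripper's body presses on something with over 40 N, if the wrist force passes 120 N, or if a joint passes its speed limit or range.

## Robot

A 7-joint arm with a two-finger parallel gripper is mounted at the origin on the work surface. World frame = base frame: x ahead of the robot, y to its left, z up, the work surface at z = 0. Lengths are in m, angles in rad, forces in N, time in s.
With the tool pointing down it reaches from about 0.4 to 0.85 m from the base axis. Payload 10.4 kg.
Tool frame: the origin (TCP) lies at the very end of the fingers, on their centre line; the grasp point (between the pads) lies 19 mm behind it (hold_point_z is the distance from the TCP to the grasp point, in m); z points along the fingers, y is the line along which they close (so a half turn about z gives the same grasp; the last joint's range is limited). The gripper opens to 87 mm and grips with 3 to 60 N. Pads are 19 mm wide; open, the fingers measure 117 mm over their backs; the gripper's body (75 mm by 190 mm) begins 51 mm behind the grasp point.
Start: joints at [1.207, 0.332, -0.065, 1.46, 0.022, 1.35, -0.088], TCP at [0.209, -0.589, 0.195] pointing down, gripper open.
Joint ranges: [-2.6, 2.6], [-0.5, 2.12], [-1.47, 1.34], [0.16, 2.42], [-1.27, 4.41], [0.06, 2.06], [-2.6, 2.6]. Speed limits (rad/s): [2.22, 2.22, 2.79, 2.79, 3.14, 3.14, 3.14].

## Interface

Orientations are given as a 3x3 rotation matrix whose columns are the frame's x, y, z axes.
In Python, from workcell import observe, capture, camera_params, sign_off, hold_point_z gives the robot as it stands. The module is installed in compiled form; this text tells all that it offers.
- The arm moves only by the tool apply_moves, never from a script. Its argument "rows" is a list of rows, each an object of numbers: "x", "y", "z": the shift along the tool's x, y, z each as a share of 30 cm, from -1 to 1; "turn": the turn about the tool's z as a share of 360 degrees, from -1 to 1; "fingers": the closure, from -1 (fully open) to 1 (shut). A call has 1 to 8 rows; each row is the pose to reach, as a shift and turn from the pose commanded when the call began, along the tool's axes at that moment, turning the shorter way round; what a row does not reach only later rows make up. A row lasts 1/12 s, in which the tool goes at most 41.7 mm and 7.16 degrees, less where a joint would pass 70% of its speed; a pose out of reach is approached as far as the arm can. A call with a number of a shift or a turn outside -1 to 1 is refused whole. A call with a gripper value outside its range is refused whole. The fingers move at their own pace and stop on an object; "force" is the grip in N (left out, the last holds). Time passes only in rows, so rows that repeat a pose let the fingers close. It gives the time, the measured TCP pose, the force, the opening and the grip force at its end, in the units of the state.
- observe(): the state, without advancing time (a new reading comes with each control period).
- capture(name): name is "scene" or "top" or "wrist"; returns the picture (400x640x3 uint8, blue, green, red); there is no depth.
- camera_params(name): a dict with "mtx" (3x3 intrinsics, pixels), "dist_coeffs" ([k1, k2, p1, p2, k3] as OpenCV has them; the pictures are not rectified), "R" (3x3) and "t" (3): a world point X has camera coordinates R X + t; the wrist camera has in their place "hand_eye" (4x4, takes a point from camera to tool coordinates, whose origin is the TCP and whose axes are the flange's). Camera axes: x right, y down, z forward; pixel columns grow to the right and rows downward; lengths in m; the calibration is good to about 2 mm. A picture is of the moment at which its call begins: read the wrist's pose just before it. camera_params takes no time and is no camera call.
- sign_off(): hands the job in; it is judged then, once.
The state is a dict: "time_s": time; "joint_positions": joint angles; "qvel": joint speeds; "tau": joint torques, N m; "tcp_pos": TCP position; "tool_rot": TCP orientation; "wrist_force": force on the tool from outside, world axes, zero at the start; "wrist_torque": the same for the moment, N m; "finger_gap": finger opening in m; "finger_force": force on a finger pad.
Only numpy, scipy, OpenCV 4.12 (cv2) and the standard library are available. Lean on these libraries where they do the work, as an engineer would, in place of code of your own. Each camera call takes 0.05 s, during which the arm holds its last target. There are 200 camera calls.

## Working session

There is one attempt and no reset: what is moved stays moved. The work goes in short steps, Python scripts to look and compute and a tool call to move; the robot and the scene stay as the last step left them, time stands still between calls to the robot, and variables do not carry over. Pictures are saved under pics/ and viewed, at most 10 in all, crops included, and the job is handed in when it is done.

Besides the shell and the picture viewer there is one more tool, called after "Emit:" as name([rows], argument=value, ...), one row to a line, values as JSON. apply_moves: Moves the arm, as the interface text tells. Shift numbers are shares of 30 cm and turn numbers shares of 360 degrees, none past 1 either way. Its arguments: {"type":"object","properties":{"rows":{"type":"array"},"force":{"type":"number"}},"required":["rows"]}

```bash
mkdir -p pics; python3 - <<'E'
from workcell import *
import cv2
for n in("top","scene"):
    cv2.imwrite(f"pics/{n}0.png",capture(n)); p=camera_params(n); print(n,p)
o=observe(); print(o["tcp_pos"],o["tool_rot"],o["finger_gap"],hold_point_z)
E
```

```text
top {'mtx': array([[471.9953059 ,   0.        , 320.60045332],
       [  0.        , 471.9953059 , 197.10174046],
       [  0.        ,   0.        ,   1.        ]]), 'dist_coeffs': array([0.01453487, 0.        , 0.        , 0.        , 0.        ]), 'R': array([[ 0.11385541, -0.99348882, -0.00411294],
       [-0.96602187, -0.10973889, -0.23400666],
       [ 0.23203165,  0.03061611, -0.97222629]]), 't': array([-0.04445152,  0.56068187,  0.93599817])}
scene {'mtx': array([[515.23394271,   0.        , 324.02814825],
       [  0.        , 515.23394271, 198.75510916],
       [  0.        ,   0.        ,   1.        ]]), 'dist_coeffs': array([0.04573557, 0.        , 0.        , 0.        , 0.        ]), 'R': array([[ 0.62093679,  0.78385578, -0.00275844],
       [ 0.58082477, -0.46246181, -0.66990422],
       [-0.52638396,  0.41436601, -0.74244241]]), 't': array([-0.34588475, -0.27732261,  1.43094604])}
[ 0.20878959 -0.58872445  0.19468672] [[ 9.42472481e-01  3.34283466e-01 -4.31857670e-04]
 [ 3.34283741e-01 -9.42471870e-01  1.07464133e-03]
 [-4.77788768e-05 -1.15718288e-03 -9.99999329e-01]] 0.08712312148553768 0.0187
```

View pics/top0.png

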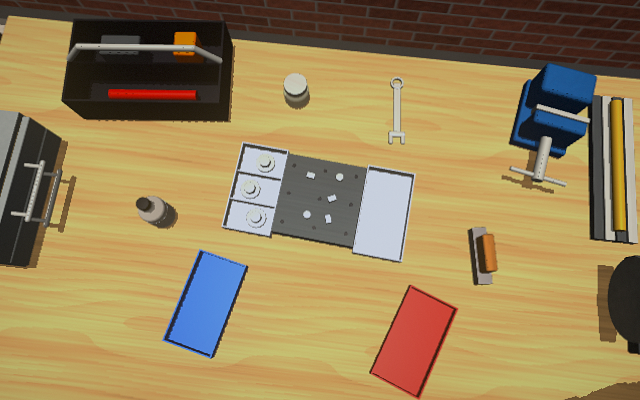

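View pics/scene0.png

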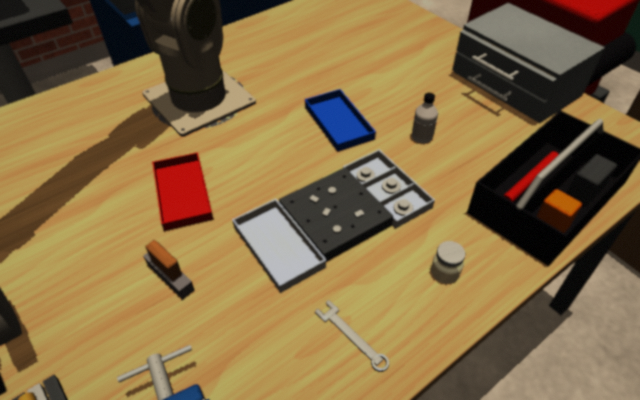

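The top view shows the divided tray at left (flanges near 264,162 / 250,188 / 256,216), the plate in the middle with chips near (311,175), (340,177), (332,198), (307,214) and (328,218). The empty pan is at right (about 384,214) and the scraper at (482,255), with the oil bottle on the far left. Next I'll enlarge it for precise pixels.

```bash
python3 - <<'E'
import cv2
i=cv2.imread("pics/top0.png")[135:295,215:505]
i=cv2.resize(i,(783,432),interpolation=cv2.INTER_CUBIC); cv2.imwrite("pics/crop0.png",i)
E
```

```text
(no output)
```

View pics/crop0.png

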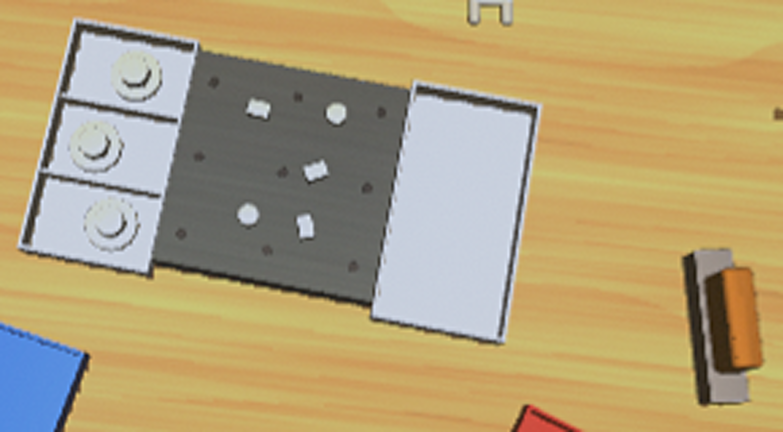

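The crop shows the nine dots, pan rim corners (414,81), (541,104), (503,343), (371,320), the five chips and the scraper (handle top centre about 741,319). I'll turn these into world positions.

```bash
cat >h.py <<'E'
import numpy as np,cv2
from workcell import *
def ray(uv,z,name="top"):
    p=camera_params(name); n=cv2.undistortPoints(np.array(uv,float).reshape(-1,1,2),p["mtx"],p["dist_coeffs"])[:,0]
    C=-p["R"].T@p["t"]; d=np.c_[n,np.ones(len(n))]@p["R"]
    return C+d*((np.asarray(z)-C[2])/d[:,2])[:,None]
def crop(a): return np.array(a,float)/2.7+[215-.3,135-.3]
E
python3 - <<'E'
from h import *
np.set_printoptions(precision=4,suppress=True)
rim=ray(crop([(75,19),(19,249),(152,276),(198,43),(414,81),(541,104),(503,343),(371,320)]),.028)[:,:2]
loc=np.array([(.1,.199),(-.1,.199),(-.1,.091),(.1,.091),(.1,-.091),(.1,-.199),(-.1,-.199),(-.1,-.091)])
c=rim.mean(0);H=(rim-c).T@loc
th=np.arctan2(H[1,0]-H[0,1],H[0,0]+H[1,1]);R=np.array([[np.cos(th),-np.sin(th)],[np.sin(th),np.cos(th)]])
print("plate",c,"yaw",th,np.degrees(th));print((rim-c)@R-loc)
d=ray(crop([(214,82),(298,97),(381,112),(199,156),(283,172),(367,188),(181,233),(267,250),(353,266)]),.036)[:,:2]
print("dots",(d-c)@R)
ch=ray(crop([(258,108),(337,113),(316,171),(248,214),(305,226)]),.043)[:,:2];print("chips",(ch-c)@R)
h=ray(crop([(721,268),(752,266),(763,368),(730,372)]),.085)[:,:2]
print("handle",h,h.mean(0),[np.linalg.norm(h[i]-h[i-1]) for i in range(4)])
v=h[0]+h[1]-h[2]-h[3];print("yaw x axis",np.degrees(np.arctan2(v[1],v[0])))
b=ray(crop([(695,251),(734,248),(750,401),(708,404)]),.035)[:,:2];print("block",b.mean(0),[np.linalg.norm(b[i]-b[i-1]) for i in range(4)]);v=b[0]+b[1]-b[2]-b[3];print(np.degrees(np.arctan2(v[1],v[0])))
o=ray([(150,215)],.0);print("oil~",o)
red=ray([(410,286),(457,309),(418,397),(370,372)],.028);print(red)
E
```

```text
plate [0.5643 0.022 ] yaw -0.07633737242436402 -4.373809259034411
[[ 0.0006 -0.001 ]
 [ 0.001  -0.0013]
 [-0.0002 -0.0032]
 [-0.0007  0.001 ]
 [ 0.0005 -0.0002]
 [ 0.0006  0.0015]
 [ 0.      0.0028]
 [-0.0018  0.0004]]
dots [[ 0.066   0.0709]
 [ 0.0664  0.0005]
 [ 0.0666 -0.0687]
 [ 0.0021  0.0702]
 [ 0.0018  0.0006]
 [ 0.0016 -0.0686]
 [-0.0629  0.0713]
 [-0.0635  0.001 ]
 [-0.0632 -0.0688]]
chips [[ 0.049   0.0304]
 [ 0.0569 -0.0336]
 [ 0.006  -0.0257]
 [-0.0389  0.0211]
 [-0.0399 -0.0254]]
handle [[ 0.518  -0.3164]
 [ 0.5222 -0.3394]
 [ 0.4465 -0.3496]
 [ 0.4408 -0.3256]] [ 0.4819 -0.3327] [np.float64(0.07772589639354736), np.float64(0.023465094853576875), np.float64(0.07630243042826307), np.float64(0.024746940997298496)]
yaw x axis 7.229263019683282
block [ 0.4826 -0.3343] [np.float64(0.12003225584537174), np.float64(0.031236433111962766), np.float64(0.12013236495568301), np.float64(0.03266352216986572)]
7.310993569192196
oil~ [[0.4936 0.3977 0.    ]]
[[ 0.401  -0.1886  0.028 ]
 [ 0.3653 -0.2888  0.028 ]
 [ 0.1855 -0.2193  0.028 ]
 [ 0.2212 -0.1201  0.028 ]]
```

Emit:
apply_moves([
  {"x": 0.57, "y": -0.25, "z": 0.1, "turn": 0.034, "fingers": -1},
  {"x": 0.57, "y": -0.25, "z": 0.1, "turn": 0.034, "fingers": -1},
  {"x": 0.57, "y": -0.25, "z": 0.1, "turn": 0.034, "fingers": -1},
  {"x": 0.57, "y": -0.25, "z": 0.1, "turn": 0.034, "fingers": -1},
  {"x": 0.57, "y": -0.25, "z": 0.1, "turn": 0.034, "fingers": -1},
  {"x": 0.57, "y": -0.25, "z": 0.1, "turn": 0.034, "fingers": -1},
  {"x": 0.57, "y": -0.25, "z": 0.1, "turn": 0.034, "fingers": -1},
])

```text
time_s: 0.68
tcp_pos: [0.346, -0.4599, 0.165]
tool_rot: [[0.992, 0.13, -0.0], [0.13, -0.992, 0.001], [-0.0, -0.001, -1.0]]
wrist_force: [-0.8, -1.2, 0.4]
finger_gap: 0.0871
finger_force: 0.0
```

```bash
cat >>h.py <<'E'
C=np.array([.5645,.022]);TH=-.0763
def plate(x,y): return C+np.array([[np.cos(TH),-np.sin(TH)],[np.sin(TH),np.cos(TH)]])@[x,y]
def go(xy,z,yaw):
    o=observe();R=np.array(o["tool_rot"]);d=R.T@(np.r_[xy,z]-o["tcp_pos"])/.3
    cur=np.degrees(np.arctan2(R[1,0],R[0,0]));print("share",d.round(4),"turn",round((cur-yaw)/360,4),"yaw",cur.round(2),"z",o["tcp_pos"][2],"F",np.round(o["wrist_force"],2),"gap",o["finger_gap"])
E
python3 -c "
from h import *
go([.482,-.333],.042,7.27)"
```

```text
share [ 0.5046 -0.3603  0.41  ] turn 0.0005 yaw 7.47 z 0.16496733914042006 F [-0.76 -1.24  0.39] gap 0.087129193079535
```

Move above the handle first, then check with the wrist camera.

Emit:
apply_moves([
  {"x": 0.505, "y": -0.36, "fingers": -1},
  {"x": 0.505, "y": -0.36, "fingers": -1},
  {"x": 0.505, "y": -0.36, "fingers": -1},
  {"x": 0.505, "y": -0.36, "fingers": -1},
  {"x": 0.505, "y": -0.36, "fingers": -1},
  {"x": 0.505, "y": -0.36, "fingers": -1},
  {"x": 0.505, "y": -0.36, "fingers": -1},
])

```text
invalid input at $.rows[0]: expected keys x, y, z, turn, fingers
```

```bash
python3 - <<'E'
from h import *
go([.482,-.333],.042,7.27)
i=capture("wrist")
# project handle top corners predicted
p=camera_params("wrist");o=observe();T=np.eye(4);T[:3,:3]=o["tool_rot"];T[:3,3]=o["tcp_pos"]
W=np.linalg.inv(T@p["hand_eye"])
a=np.radians(7.27);R=np.array([[np.cos(a),-np.sin(a)],[np.sin(a),np.cos(a)]])
q=[(x,y) for x,y in((.038,.012),(.038,-.012),(-.038,-.012),(-.038,.012))]
X=np.array([np.r_[R@v+[.482,-.333],.085] for v in q])
uv,_=cv2.projectPoints(X,cv2.Rodrigues(W[:3,:3])[0],W[:3,3],p["mtx"],p["dist_coeffs"])
cv2.polylines(i,[uv.astype(int)],True,(0,255,0),1);cv2.imwrite("pics/w1.png",i)
E
```

```text
share [ 0.5046 -0.3603  0.41  ] turn 0.0005 yaw 7.47 z 0.16496733914042006 F [-0.76 -1.24  0.39] gap 0.087129193079535
```

View pics/w1.png

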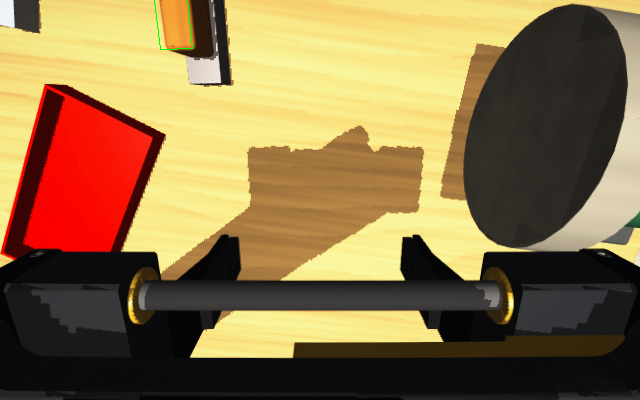

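The move was refused because every key is required. The picture from the old pose still shows the predicted outline on the handle top (near 175,25) within about 3 px, so the estimate holds.

Emit:
apply_moves([
  {"x": 0.505, "y": -0.36, "z": 0, "turn": 0, "fingers": -1},
  {"x": 0.505, "y": -0.36, "z": 0, "turn": 0, "fingers": -1},
  {"x": 0.505, "y": -0.36, "z": 0, "turn": 0, "fingers": -1},
  {"x": 0.505, "y": -0.36, "z": 0, "turn": 0, "fingers": -1},
  {"x": 0.505, "y": -0.36, "z": 0, "turn": 0, "fingers": -1},
  {"x": 0.505, "y": -0.36, "z": 0, "turn": 0, "fingers": -1},
  {"x": 0.505, "y": -0.36, "z": 0.2, "turn": 0, "fingers": -1},
  {"x": 0.505, "y": -0.36, "z": 0.2, "turn": 0, "fingers": -1},
])

```text
time_s: 1.4
tcp_pos: [0.4796, -0.3366, 0.1027]
tool_rot: [[0.992, 0.124, -0.002], [0.124, -0.992, -0.0], [-0.002, 0.0, -1.0]]
wrist_force: [-2.1, -1.2, -0.6]
finger_gap: 0.0869
finger_force: 0.0
```

```bash
python3 -c "
from h import *
go([.482,-.333],.042,7.27)"
```

```text
share [ 0.0097 -0.0111  0.2024] turn -0.0003 yaw 7.15 z 0.10272695676544383 F [-2.06 -1.25 -0.57] gap 0.08692623306138417
```

Emit:
apply_moves([
  {"x": 0, "y": 0, "z": 0.1, "turn": 0, "fingers": -1},
  {"x": 0, "y": 0, "z": 0.21, "turn": 0, "fingers": -1},
  {"x": 0, "y": 0, "z": 0.21, "turn": 0, "fingers": -1},
  {"x": 0, "y": 0, "z": 0.21, "turn": 0, "fingers": 1},
  {"x": 0, "y": 0, "z": 0.21, "turn": 0, "fingers": 1},
  {"x": 0, "y": 0, "z": 0.21, "turn": 0, "fingers": 1},
  {"x": 0, "y": 0, "z": 0.21, "turn": 0, "fingers": 1},
  {"x": 0, "y": 0, "z": 0.21, "turn": 0, "fingers": 1},
], force=35)

```text
time_s: 2.07
tcp_pos: [0.4823, -0.3355, 0.0439]
tool_rot: [[0.992, 0.127, 0.002], [0.127, -0.992, -0.001], [0.002, 0.002, -1.0]]
wrist_force: [0.1, 1.1, 0.9]
finger_gap: 0.0614
finger_force: 0.0
```

Emit:
apply_moves([
  {"x": 0, "y": 0, "z": 0, "turn": 0, "fingers": 1},
  {"x": 0, "y": 0, "z": 0, "turn": 0, "fingers": 1},
  {"x": 0, "y": 0, "z": 0, "turn": 0, "fingers": 1},
  {"x": 0, "y": 0, "z": 0, "turn": 0, "fingers": 1},
])

```text
time_s: 2.4
tcp_pos: [0.4816, -0.3349, 0.0424]
tool_rot: [[0.992, 0.127, 0.0], [0.127, -0.992, -0.0], [0.0, 0.0, -1.0]]
wrist_force: [0.7, 0.8, -0.5]
finger_gap: 0.0344
finger_force: 0.0
```

```bash
python3 -c "
from h import *
print(observe()['finger_force'],observe()['tcp_pos'])
go(plate(.04,.068),.15,-4.37)"
```

```text
0.0 [ 0.48161746 -0.33488505  0.04243774]
share [ 0.6014 -1.3399 -0.3587] turn 0.0324 yaw 7.29 z 0.042437743607304165 F [ 0.66  0.76 -0.48] gap 0.03444233010193397
```

Fingers are still closing, so I'll wait for the grip and then lift straight up.

Emit:
apply_moves([
  {"x": 0, "y": 0, "z": 0, "turn": 0, "fingers": 1},
  {"x": 0, "y": 0, "z": 0, "turn": 0, "fingers": 1},
  {"x": 0, "y": 0, "z": 0, "turn": 0, "fingers": 1},
  {"x": 0, "y": 0, "z": 0, "turn": 0, "fingers": 1},
  {"x": 0, "y": 0, "z": 0, "turn": 0, "fingers": 1},
  {"x": 0, "y": 0, "z": 0, "turn": 0, "fingers": 1},
])

```text
time_s: 2.9
tcp_pos: [0.4816, -0.3348, 0.0423]
tool_rot: [[0.992, 0.127, -0.0], [0.127, -0.992, 0.0], [-0.0, -0.0, -1.0]]
wrist_force: [0.8, 0.3, 0.2]
finger_gap: 0.0237
finger_force: 34.9
```

```bash
python3 -c "
from h import *
print(observe()['finger_force'],observe()['tcp_pos'])
go(plate(.04,.068),.15,-4.37)"
```

```text
34.85994100570679 [ 0.48157298 -0.3348455   0.04231258]
share [ 0.6015 -1.3398 -0.359 ] turn 0.0324 yaw 7.29 z 0.04231258374686306 F [0.77 0.32 0.17] gap 0.02366113169341934
```

Gripped with a gap of 23.7 mm at 35 N. The sole sits 42.3 mm below the TCP.

Emit:
apply_moves([
  {"x": 0, "y": 0, "z": -0.1, "turn": 0, "fingers": 1},
  {"x": 0, "y": 0, "z": -0.2, "turn": 0, "fingers": 1},
  {"x": 0, "y": 0, "z": -0.35, "turn": 0, "fingers": 1},
  {"x": 0.1, "y": -0.2, "z": -0.35, "turn": 0, "fingers": 1},
  {"x": 0.15, "y": -0.3, "z": -0.35, "turn": 0.0324, "fingers": 1},
  {"x": 0.2, "y": -0.4, "z": -0.35, "turn": 0.0324, "fingers": 1},
  {"x": 0.25, "y": -0.5, "z": -0.35, "turn": 0.0324, "fingers": 1},
  {"x": 0.3, "y": -0.6, "z": -0.35, "turn": 0.0324, "fingers": 1},
])

```text
time_s: 3.57
tcp_pos: [0.5483, -0.1422, 0.1473]
tool_rot: [[0.997, -0.076, -0.0], [-0.076, -0.997, 0.0], [-0.0, -0.0, -1.0]]
wrist_force: [-0.4, -0.1, -2.6]
finger_gap: 0.0235
finger_force: 34.9
```

```bash
python3 -c "
from h import *
print(observe()['tcp_pos'])
go(plate(.04,.068),.15,-4.37)"
```

```text
[ 0.54830071 -0.14216721  0.14729812]
share [ 0.1455 -0.7764 -0.0088] turn 0.0 yaw -4.37 z 0.14729812008105625 F [-0.38 -0.14 -2.55] gap 0.023503469468362927
```

Emit:
apply_moves([
  {"x": 0.14, "y": -0.775, "z": 0, "turn": 0, "fingers": 1},
  {"x": 0.14, "y": -0.775, "z": 0, "turn": 0, "fingers": 1},
  {"x": 0.14, "y": -0.775, "z": 0, "turn": 0, "fingers": 1},
  {"x": 0.14, "y": -0.775, "z": 0, "turn": 0, "fingers": 1},
  {"x": 0.14, "y": -0.775, "z": 0, "turn": 0, "fingers": 1},
  {"x": 0.14, "y": -0.775, "z": 0, "turn": 0, "fingers": 1},
  {"x": 0.14, "y": -0.775, "z": 0, "turn": 0, "fingers": 1},
  {"x": 0.14, "y": -0.775, "z": 0, "turn": 0, "fingers": 1},
])

```text
time_s: 4.23
tcp_pos: [0.6072, 0.0862, 0.1467]
tool_rot: [[0.997, -0.072, -0.001], [-0.072, -0.997, 0.001], [-0.001, -0.001, -1.0]]
wrist_force: [-0.7, -0.4, -2.0]
finger_gap: 0.0235
finger_force: 34.9
```

Emit:
apply_moves([
  {"x": 0, "y": 0, "z": 0.1, "turn": 0, "fingers": 1},
  {"x": 0, "y": 0, "z": 0.1, "turn": 0, "fingers": 1},
  {"x": 0, "y": 0, "z": 0.1, "turn": 0, "fingers": 1},
  {"x": 0, "y": 0, "z": 0.1, "turn": 0, "fingers": 1},
])

```text
time_s: 4.57
tcp_pos: [0.6078, 0.0826, 0.118]
tool_rot: [[0.997, -0.078, -0.0], [-0.078, -0.997, -0.0], [-0.0, 0.0, -1.0]]
wrist_force: [-0.3, 0.1, -1.2]
finger_gap: 0.0241
finger_force: 34.9
```

```bash
python3 - <<'E'
from h import *
go(plate(.04,.068),.0423+.038,-4.37)
cv2.imwrite("pics/t2.png",cv2.resize(capture("top")[135:295,215:505],(783,432),interpolation=cv2.INTER_CUBIC))
E
```

```text
share [ 0.005  -0.0142  0.1257] turn -0.0002 yaw -4.46 z 0.11800263120032088 F [-0.27  0.08 -1.17] gap 0.0240873075379278
```

View pics/t2.png

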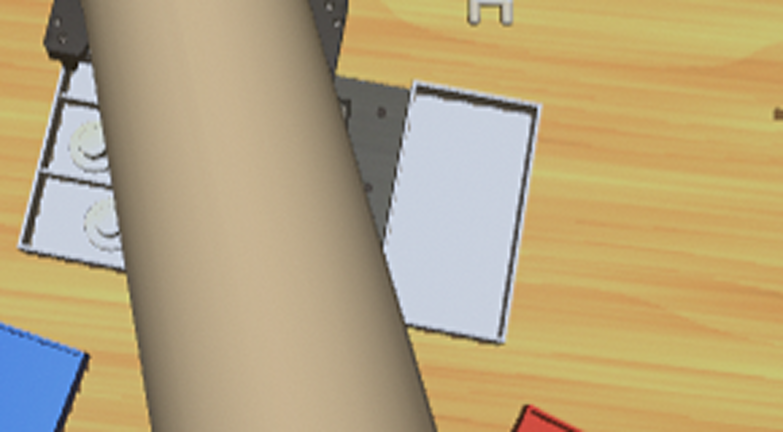

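The arm hides the scraper in this view, and nothing has been disturbed. I'll descend on the measured numbers, watching the force.

Emit:
apply_moves([
  {"x": 0.005, "y": -0.0142, "z": 0.05, "turn": 0, "fingers": 1},
  {"x": 0.005, "y": -0.0142, "z": 0.08, "turn": 0, "fingers": 1},
  {"x": 0.005, "y": -0.0142, "z": 0.1, "turn": 0, "fingers": 1},
  {"x": 0.005, "y": -0.0142, "z": 0.11, "turn": 0, "fingers": 1},
  {"x": 0.005, "y": -0.0142, "z": 0.12, "turn": 0, "fingers": 1},
  {"x": 0.005, "y": -0.0142, "z": 0.126, "turn": 0, "fingers": 1},
  {"x": 0.005, "y": -0.0142, "z": 0.126, "turn": 0, "fingers": 1},
  {"x": 0.005, "y": -0.0142, "z": 0.126, "turn": 0, "fingers": 1},
])

```text
time_s: 5.28
tcp_pos: [0.6097, 0.0878, 0.0799]
tool_rot: [[0.997, -0.076, 0.0], [-0.076, -0.997, -0.0], [0.0, 0.0, -1.0]]
wrist_force: [0.2, 0.4, -2.7]
finger_gap: 0.0233
finger_force: 34.9
```

```bash
python3 - <<'E'
from h import *
go(plate(.04,.068),.0423+.038,-4.37)
go(plate(.04,-.098),.0423+.038,-4.37)
E
```

```text
share [-0.0001  0.0034 -0.0014] turn -0.0 yaw -4.38 z 0.07987809103016581 F [ 0.2   0.39 -2.68] gap 0.02329433557834319
share [ 0.      0.5568 -0.0014] turn -0.0 yaw -4.38 z 0.07987809103016581 F [ 0.2   0.39 -2.68] gap 0.02329433557834319
```

Emit:
apply_moves([
  {"x": 0, "y": 0.02, "z": 0, "turn": 0, "fingers": 1},
  {"x": 0, "y": 0.045, "z": 0, "turn": 0, "fingers": 1},
  {"x": 0, "y": 0.07, "z": 0, "turn": 0, "fingers": 1},
  {"x": 0, "y": 0.095, "z": 0, "turn": 0, "fingers": 1},
  {"x": 0, "y": 0.12, "z": 0, "turn": 0, "fingers": 1},
  {"x": 0, "y": 0.145, "z": 0, "turn": 0, "fingers": 1},
  {"x": 0, "y": 0.17, "z": 0, "turn": 0, "fingers": 1},
  {"x": 0, "y": 0.195, "z": 0, "turn": 0, "fingers": 1},
])

```text
time_s: 5.95
tcp_pos: [0.605, 0.0286, 0.0796]
tool_rot: [[0.997, -0.077, 0.0], [-0.077, -0.997, -0.0], [0.0, 0.0, -1.0]]
wrist_force: [-0.4, -0.1, -2.5]
finger_gap: 0.0234
finger_force: 34.9
```

Emit:
apply_moves([
  {"x": 0, "y": 0.025, "z": 0, "turn": 0, "fingers": 1},
  {"x": 0, "y": 0.05, "z": 0, "turn": 0, "fingers": 1},
  {"x": 0, "y": 0.075, "z": 0, "turn": 0, "fingers": 1},
  {"x": 0, "y": 0.1, "z": 0, "turn": 0, "fingers": 1},
  {"x": 0, "y": 0.125, "z": 0, "turn": 0, "fingers": 1},
  {"x": 0, "y": 0.15, "z": 0, "turn": 0, "fingers": 1},
  {"x": 0, "y": 0.175, "z": 0, "turn": 0, "fingers": 1},
  {"x": 0, "y": 0.2, "z": 0, "turn": 0, "fingers": 1},
])

```text
time_s: 6.62
tcp_pos: [0.6004, -0.0311, 0.0796]
tool_rot: [[0.997, -0.076, 0.0], [-0.076, -0.997, -0.0], [0.0, 0.0, -1.0]]
wrist_force: [-0.2, -0.9, -2.3]
finger_gap: 0.0238
finger_force: 34.9
```

Emit:
apply_moves([
  {"x": 0, "y": 0.025, "z": 0, "turn": 0, "fingers": 1},
  {"x": 0, "y": 0.05, "z": 0, "turn": 0, "fingers": 1},
  {"x": 0, "y": 0.075, "z": 0, "turn": 0, "fingers": 1},
  {"x": 0, "y": 0.1, "z": 0, "turn": 0, "fingers": 1},
  {"x": 0, "y": 0.125, "z": 0, "turn": 0, "fingers": 1},
  {"x": 0, "y": 0.15, "z": 0, "turn": 0, "fingers": 1},
  {"x": 0, "y": 0.165, "z": 0, "turn": 0, "fingers": 1},
  {"x": 0, "y": 0.165, "z": 0, "turn": 0, "fingers": 1},
])

```text
time_s: 7.28
tcp_pos: [0.5965, -0.0814, 0.0795]
tool_rot: [[0.997, -0.078, -0.0], [-0.078, -0.997, -0.001], [-0.0, 0.001, -1.0]]
wrist_force: [-1.3, -1.1, -2.4]
finger_gap: 0.0238
finger_force: 34.9
```

```bash
python3 - <<'E'
from h import *
go(plate(.04,-.098),.0423+.038,-4.37)
cv2.imwrite("pics/t3.png",cv2.resize(capture("top")[135:295,215:505],(783,432),interpolation=cv2.INTER_CUBIC))
E
```

```text
share [ 0.0007 -0.0087 -0.0028] turn -0.0003 yaw -4.48 z 0.079464941070085 F [-1.27 -1.1  -2.43] gap 0.023781020056664645
```

View pics/t3.png

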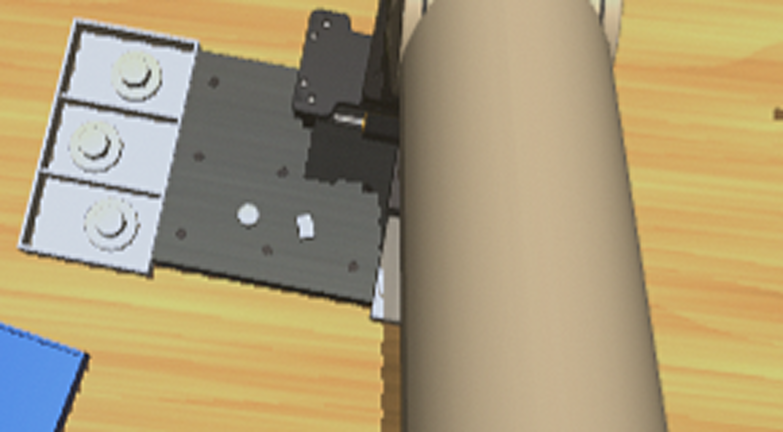

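The first three chips have left the plate. The disc (248,214) and rectangle (305,226) remain untouched, and the flanges haven't moved. Now I'll lift and go back for the second pass at plate x = -0.04.

Emit:
apply_moves([
  {"x": 0, "y": 0, "z": -0.08, "turn": 0, "fingers": 1},
  {"x": 0, "y": 0, "z": -0.16, "turn": 0, "fingers": 1},
  {"x": 0, "y": 0, "z": -0.16, "turn": 0, "fingers": 1},
  {"x": -0.1, "y": -0.1, "z": -0.16, "turn": 0, "fingers": 1},
  {"x": -0.2, "y": -0.2, "z": -0.16, "turn": 0, "fingers": 1},
  {"x": -0.267, "y": -0.3, "z": -0.16, "turn": 0, "fingers": 1},
  {"x": -0.267, "y": -0.4, "z": -0.16, "turn": 0, "fingers": 1},
  {"x": -0.267, "y": -0.5, "z": -0.16, "turn": 0, "fingers": 1},
])

```text
time_s: 8.0
tcp_pos: [0.5271, 0.0777, 0.1277]
tool_rot: [[0.997, -0.075, 0.001], [-0.075, -0.997, -0.001], [0.001, 0.001, -1.0]]
wrist_force: [0.9, -1.4, -2.3]
finger_gap: 0.0234
finger_force: 35.0
```

Emit:
apply_moves([
  {"x": 0, "y": -0.06, "z": 0, "turn": 0, "fingers": 1},
  {"x": 0, "y": -0.06, "z": 0, "turn": 0, "fingers": 1},
  {"x": 0, "y": -0.06, "z": 0, "turn": 0, "fingers": 1},
])

```text
time_s: 8.25
tcp_pos: [0.5293, 0.0955, 0.1273]
tool_rot: [[0.997, -0.073, -0.0], [-0.073, -0.997, 0.0], [-0.0, -0.0, -1.0]]
wrist_force: [0.7, -0.4, -3.2]
finger_gap: 0.0233
finger_force: 35.0
```

```bash
python3 - <<'E'
from h import *
go(plate(-.04,.068),.0423+.038,-4.37)
E
```

```text
share [0.0024 0.0087 0.1568] turn 0.0005 yaw -4.2 z 0.12732610276600634 F [ 0.74 -0.43 -3.16] gap 0.02326822165090078
```

Emit:
apply_moves([
  {"x": 0.002, "y": 0.004, "z": 0.05, "turn": 0, "fingers": 1},
  {"x": 0.002, "y": 0.004, "z": 0.09, "turn": 0, "fingers": 1},
  {"x": 0.002, "y": 0.004, "z": 0.12, "turn": 0, "fingers": 1},
  {"x": 0.002, "y": 0.004, "z": 0.14, "turn": 0, "fingers": 1},
  {"x": 0.002, "y": 0.004, "z": 0.15, "turn": 0, "fingers": 1},
  {"x": 0.002, "y": 0.004, "z": 0.157, "turn": 0, "fingers": 1},
  {"x": 0.002, "y": 0.004, "z": 0.157, "turn": 0, "fingers": 1},
  {"x": 0.002, "y": 0.004, "z": 0.157, "turn": 0, "fingers": 1},
])

```text
time_s: 8.92
tcp_pos: [0.5304, 0.0927, 0.0808]
tool_rot: [[0.997, -0.076, 0.001], [-0.076, -0.997, 0.0], [0.001, -0.0, -1.0]]
wrist_force: [-0.2, -0.1, -1.3]
finger_gap: 0.0237
finger_force: 35.0
```

```bash
python3 - <<'E'
from h import *
go(plate(-.04,-.098),.0423+.038,-4.37)
E
```

```text
share [-0.0019  0.5531  0.0016] turn -0.0 yaw -4.38 z 0.08079469460689569 F [-0.21 -0.07 -1.33] gap 0.023733165885525632
```

Emit:
apply_moves([
  {"x": 0, "y": 0.02, "z": 0.002, "turn": 0, "fingers": 1},
  {"x": 0, "y": 0.045, "z": 0.002, "turn": 0, "fingers": 1},
  {"x": 0, "y": 0.07, "z": 0.002, "turn": 0, "fingers": 1},
  {"x": 0, "y": 0.095, "z": 0.002, "turn": 0, "fingers": 1},
  {"x": 0, "y": 0.12, "z": 0.002, "turn": 0, "fingers": 1},
  {"x": 0, "y": 0.145, "z": 0.002, "turn": 0, "fingers": 1},
  {"x": 0, "y": 0.17, "z": 0.002, "turn": 0, "fingers": 1},
  {"x": 0, "y": 0.195, "z": 0.002, "turn": 0, "fingers": 1},
])

```text
time_s: 9.58
tcp_pos: [0.5256, 0.0335, 0.0799]
tool_rot: [[0.997, -0.077, 0.0], [-0.077, -0.997, -0.0], [0.0, 0.0, -1.0]]
wrist_force: [0.6, 0.4, -1.8]
finger_gap: 0.0236
finger_force: 35.0
```

Emit:
apply_moves([
  {"x": 0, "y": 0.025, "z": 0, "turn": 0, "fingers": 1},
  {"x": 0, "y": 0.05, "z": 0, "turn": 0, "fingers": 1},
  {"x": 0, "y": 0.075, "z": 0, "turn": 0, "fingers": 1},
  {"x": 0, "y": 0.1, "z": 0, "turn": 0, "fingers": 1},
  {"x": 0, "y": 0.125, "z": 0, "turn": 0, "fingers": 1},
  {"x": 0, "y": 0.15, "z": 0, "turn": 0, "fingers": 1},
  {"x": 0, "y": 0.175, "z": 0, "turn": 0, "fingers": 1},
  {"x": 0, "y": 0.2, "z": 0, "turn": 0, "fingers": 1},
])

```text
time_s: 10.25
tcp_pos: [0.521, -0.0262, 0.0798]
tool_rot: [[0.997, -0.076, 0.0], [-0.076, -0.997, -0.0], [0.0, 0.0, -1.0]]
wrist_force: [-0.6, 0.1, -2.0]
finger_gap: 0.0235
finger_force: 35.0
```

Emit:
apply_moves([
  {"x": 0, "y": 0.025, "z": 0, "turn": 0, "fingers": 1},
  {"x": 0, "y": 0.05, "z": 0, "turn": 0, "fingers": 1},
  {"x": 0, "y": 0.075, "z": 0, "turn": 0, "fingers": 1},
  {"x": 0, "y": 0.1, "z": 0, "turn": 0, "fingers": 1},
  {"x": 0, "y": 0.125, "z": 0, "turn": 0, "fingers": 1},
  {"x": 0, "y": 0.15, "z": 0, "turn": 0, "fingers": 1},
  {"x": 0, "y": 0.165, "z": 0, "turn": 0, "fingers": 1},
  {"x": 0, "y": 0.165, "z": 0, "turn": 0, "fingers": 1},
])

```text
time_s: 10.92
tcp_pos: [0.5172, -0.0762, 0.0798]
tool_rot: [[0.997, -0.078, -0.0], [-0.078, -0.997, -0.0], [-0.0, 0.0, -1.0]]
wrist_force: [-0.8, -0.2, -2.2]
finger_gap: 0.0237
finger_force: 35.0
```

Emit:
apply_moves([
  {"x": 0, "y": 0, "z": -0.08, "turn": 0, "fingers": 1},
  {"x": 0, "y": 0, "z": -0.16, "turn": 0, "fingers": 1},
  {"x": 0, "y": 0, "z": -0.25, "turn": 0, "fingers": 1},
  {"x": 0, "y": 0.1, "z": -0.25, "turn": 0, "fingers": 1},
  {"x": 0, "y": 0.2, "z": -0.25, "turn": 0, "fingers": 1},
  {"x": 0, "y": 0.3, "z": -0.25, "turn": 0, "fingers": 1},
  {"x": 0, "y": 0.4, "z": -0.25, "turn": 0, "fingers": 1},
  {"x": 0, "y": 0.5, "z": -0.25, "turn": 0, "fingers": 1},
])

```text
time_s: 11.58
tcp_pos: [0.5057, -0.2253, 0.155]
tool_rot: [[0.997, -0.076, 0.0], [-0.076, -0.997, -0.0], [0.0, 0.0, -1.0]]
wrist_force: [1.5, 0.2, -1.9]
finger_gap: 0.0238
finger_force: 35.0
```

Emit:
apply_moves([
  {"x": 0, "y": 0.1, "z": 0, "turn": 0, "fingers": 1},
  {"x": 0, "y": 0.2, "z": 0, "turn": 0, "fingers": 1},
  {"x": 0, "y": 0.28, "z": 0, "turn": 0, "fingers": 1},
  {"x": 0, "y": 0.28, "z": 0, "turn": 0, "fingers": 1},
  {"x": 0, "y": 0.28, "z": 0, "turn": 0, "fingers": 1},
])

```text
time_s: 12.0
tcp_pos: [0.499, -0.3092, 0.1544]
tool_rot: [[0.997, -0.079, -0.0], [-0.079, -0.997, 0.0], [-0.0, -0.0, -1.0]]
wrist_force: [0.1, 0.7, -1.7]
finger_gap: 0.0235
finger_force: 35.0
```

```bash
python3 - <<'E'
from h import *
print(observe()["tcp_pos"])
go([.482,-.333],.0428,7.27)
cv2.imwrite("pics/t4.png",cv2.resize(capture("top")[135:295,215:505],(783,432),interpolation=cv2.INTER_CUBIC))
E
```

```text
[ 0.49898525 -0.30917025  0.1544463 ]
share [-0.05    0.0837  0.3722] turn -0.0327 yaw -4.51 z 0.15444629721669756 F [ 0.14  0.74 -1.74] gap 0.02346987955882181
```

View pics/t4.png

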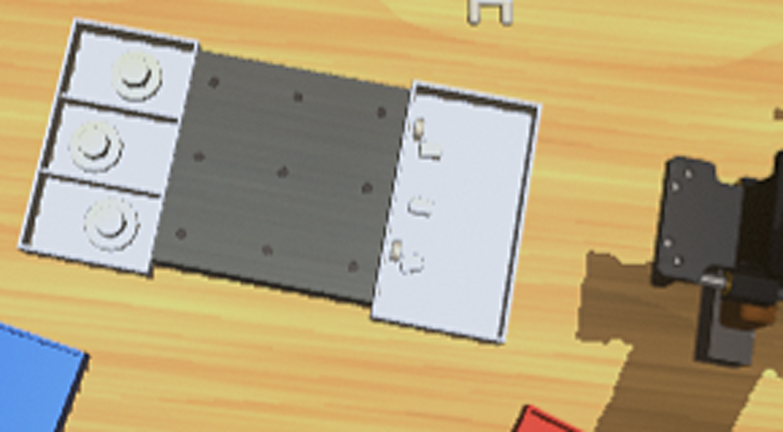

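All five chips are in the pan, near (419,128), (429,150), (421,206), (397,250) and (411,264), two of them leaning on the near wall. The plate is empty and the flanges haven't moved. Now I'll put the scraper down here.

Emit:
apply_moves([
  {"x": -0.05, "y": 0.084, "z": 0.1, "turn": 0, "fingers": 1},
  {"x": -0.05, "y": 0.084, "z": 0.2, "turn": 0, "fingers": 1},
  {"x": -0.05, "y": 0.084, "z": 0.28, "turn": 0, "fingers": 1},
  {"x": -0.05, "y": 0.084, "z": 0.32, "turn": 0, "fingers": 1},
  {"x": -0.05, "y": 0.084, "z": 0.345, "turn": 0, "fingers": 1},
  {"x": -0.05, "y": 0.084, "z": 0.36, "turn": 0, "fingers": 1},
  {"x": -0.05, "y": 0.084, "z": 0.367, "turn": 0, "fingers": 1},
  {"x": -0.05, "y": 0.084, "z": 0.372, "turn": 0, "fingers": 1},
])

```text
time_s: 12.72
tcp_pos: [0.4836, -0.3321, 0.0443]
tool_rot: [[0.997, -0.076, 0.002], [-0.076, -0.997, -0.001], [0.002, 0.001, -1.0]]
wrist_force: [-0.8, 0.4, -2.0]
finger_gap: 0.0237
finger_force: 35.0
```

Emit:
apply_moves([
  {"x": 0, "y": 0, "z": 0.001, "turn": 0, "fingers": 1},
  {"x": 0, "y": 0, "z": 0.002, "turn": 0, "fingers": 1},
  {"x": 0, "y": 0, "z": 0.002, "turn": 0, "fingers": 1},
])

```text
time_s: 12.97
tcp_pos: [0.4829, -0.3324, 0.0433]
tool_rot: [[0.997, -0.076, 0.001], [-0.076, -0.997, -0.001], [0.001, 0.001, -1.0]]
wrist_force: [0.3, -0.5, -1.8]
finger_gap: 0.0237
finger_force: 35.0
```

Emit:
apply_moves([
  {"x": 0, "y": 0, "z": 0.003, "turn": 0, "fingers": 1},
  {"x": 0, "y": 0, "z": 0.003, "turn": 0, "fingers": 1},
  {"x": 0, "y": 0, "z": 0.003, "turn": 0, "fingers": 1},
])

```text
time_s: 13.22
tcp_pos: [0.4833, -0.3324, 0.0426]
tool_rot: [[0.997, -0.076, 0.002], [-0.076, -0.997, -0.001], [0.002, 0.001, -1.0]]
wrist_force: [1.4, -0.1, 3.5]
finger_gap: 0.0238
finger_force: 35.0
```

The force reads +3.5 N, so the scraper is on the bench. Open the fingers and rise.

Emit:
apply_moves([
  {"x": 0, "y": 0, "z": 0, "turn": 0, "fingers": -1},
  {"x": 0, "y": 0, "z": 0, "turn": 0, "fingers": -1},
  {"x": 0, "y": 0, "z": 0, "turn": 0, "fingers": -1},
  {"x": 0, "y": 0, "z": 0, "turn": 0, "fingers": -1},
  {"x": 0, "y": 0, "z": 0, "turn": 0, "fingers": -1},
  {"x": 0, "y": 0, "z": 0, "turn": 0, "fingers": -1},
  {"x": 0, "y": 0, "z": 0, "turn": 0, "fingers": -1},
  {"x": 0, "y": 0, "z": 0, "turn": 0, "fingers": -1},
])

```text
time_s: 13.88
tcp_pos: [0.4825, -0.3321, 0.0417]
tool_rot: [[0.997, -0.076, -0.0], [-0.076, -0.997, -0.0], [-0.0, 0.0, -1.0]]
wrist_force: [-0.6, 0.2, -0.0]
finger_gap: 0.0689
finger_force: 0.0
```

Emit:
apply_moves([
  {"x": 0, "y": 0, "z": -0.05, "turn": 0, "fingers": -1},
  {"x": 0, "y": 0, "z": -0.15, "turn": 0, "fingers": -1},
  {"x": 0, "y": 0, "z": -0.25, "turn": 0, "fingers": -1},
  {"x": 0, "y": 0, "z": -0.4, "turn": 0, "fingers": -1},
  {"x": -0.1, "y": 0.1, "z": -0.4, "turn": 0, "fingers": -1},
  {"x": -0.2, "y": 0.2, "z": -0.4, "turn": 0, "fingers": -1},
  {"x": -0.3, "y": 0.3, "z": -0.4, "turn": 0, "fingers": -1},
  {"x": -0.4, "y": 0.4, "z": -0.4, "turn": 0, "fingers": -1},
])

```text
time_s: 14.55
tcp_pos: [0.3547, -0.4415, 0.1622]
tool_rot: [[0.997, -0.076, 0.001], [-0.076, -0.997, -0.001], [0.001, 0.001, -1.0]]
wrist_force: [0.9, -0.8, 0.0]
finger_gap: 0.087
finger_force: 0.0
```

Emit:
apply_moves([
  {"x": 0, "y": 0, "z": 0, "turn": 0, "fingers": -1},
  {"x": 0, "y": 0, "z": 0, "turn": 0, "fingers": -1},
  {"x": 0, "y": 0, "z": 0, "turn": 0, "fingers": -1},
  {"x": 0, "y": 0, "z": 0, "turn": 0, "fingers": -1},
])

```text
time_s: 14.88
tcp_pos: [0.3575, -0.4394, 0.1618]
tool_rot: [[0.997, -0.074, 0.001], [-0.074, -0.997, 0.0], [0.0, -0.0, -1.0]]
wrist_force: [-0.2, -0.3, 0.8]
finger_gap: 0.0874
finger_force: 0.0
```

```bash
python3 - <<'E'
from h import *
cv2.imwrite("pics/t5.png",cv2.resize(capture("top")[50:295,125:505],(800,516),interpolation=cv2.INTER_CUBIC))
E
```

```text
(no output)
```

View pics/t5.png

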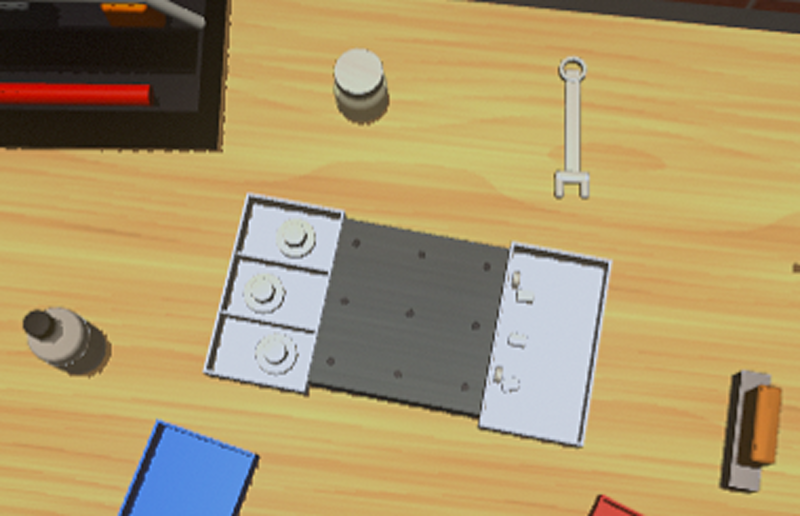

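The scraper stands upright and released at (752,430). All five chips are in the pan at x of about 500–535, and everything else is in place.

```bash
python3 -c "
from workcell import *
print(sign_off())"
```

```text
the job is handed in; nothing more can be done
None
```

All five offcuts are in the chip pan, the scraper stands upright and released on the bench clear of the plate, pan and tray, and nothing else was moved; I handed the job in at about 15 s of robot time, and it returned no verdict.

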